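# Stand the flux bottle up by way of the angled rest

### The arm

A 7-joint arm with a two-finger parallel gripper is mounted at the origin on a cart in front of the work surface, level with it; the furniture and walls round the work are solid. World frame = base frame: x ahead of the robot, y to its left, z up, the work surface at z = 0. Lengths are in m, angles in rad, forces in N, time in s.
With the tool pointing down it reaches from about 0.35 to 0.9 m from the base axis. Payload 7.2 kg.
Tool frame: the origin (TCP) lies midway between the tips of the shut fingers; the grasp point (between the pads) lies 19 mm behind it; y points along the fingers, x is the direction in which the jaws open and shut, and the axes are right-handed (so a half turn about y gives the same grasp; the last joint's range is limited). The gripper opens to 88 mm and grips with 3 to 60 N. Pads are 20 mm wide; open, the fingers measure 115 mm over their backs; the gripper's body (75 mm by 178 mm) begins 61 mm behind the grasp point.
Start: joints at [-1.198, 0.411, -0.013, 1.596, 0.006, 1.134, -0.082], TCP at [0.267, 0.565, 0.223] pointing down, gripper open.
Joint ranges: [-2.95, 2.95], [-0.29, 1.99], [-1.47, 1.44], [0.14, 2.54], [-1.03, 4.17], [0.13, 1.85], [-2.86, 2.86]. Speed limits (rad/s): [2.39, 2.39, 3.01, 3.01, 3.14, 3.14, 3.14].

### API

Orientations are given as a rotation vector (axis times angle).
In Python, from rig import env, capture, camera_model gives the robot as it stands. The module is installed in compiled form; this text tells all that it offers.
- The arm moves only by the tool jog_arm, never from a script. Its argument "steps" is one flat list of numbers, 7 for each row, row after row: the shift along the tool's x, y, z in cm, then the turn, a rotation vector about the tool's x, y, z in degrees, then the gripper command: -1 is shut, 1 is fully open, values between are in proportion. A call has 1 to 12 rows; each row shifts and turns the commanded pose from where the row before left it, along the tool's axes as they then stand; what a row does not reach is not made up. A row lasts 1/12 s, in which the tool goes at most 41.7 mm and 7.16 degrees, less where a joint would pass 70% of its speed; a pose out of reach is approached as far as the arm can. A call with a gripper value outside its range is refused whole. The fingers move at their own pace and stop on an object; "grip_force" is the grip in N (left out, the last holds). Time passes only in rows, so rows that do not move let the fingers close. It gives the time, the measured TCP pose, the force and the opening at its end, in the units of the state.
- env.get_state(): the state, without advancing time (a new reading comes with each control period).
- capture(name): name is "scene" or "top"; returns the picture (384x512x3 uint8, blue, green, red); there is no depth.
- camera_model(name): a dict with "fx", "fy", "cx", "cy" (pixels), "rvec" (rotation vector, rad) and "tvec" (3), from world to camera coordinates, as OpenCV has them. Camera axes: x right, y down, z forward; pixel columns grow to the right and rows downward; lengths in m; the calibration is good to about 2 mm. A picture is of the moment at which its call begins. camera_model takes no time and is no camera call.
- env.sign_off(): hands the job in, once; it reports no verdict.
The state is a dict: "clock": time; "joints": joint angles; "qd": joint speeds; "effort": joint torques, N m; "tcp_pos": TCP position; "orientation": TCP orientation; "contact_force": force on the tool from outside, world axes, zero at the start; "moment": the same for the moment, N m; "grip_width": opening from 0.0 (shut) to 1.0 (fully open).
Only numpy, scipy, OpenCV 4.12 (cv2) and the standard library are available. Lean on these libraries where they do the work, as an engineer would, in place of code of your own. Each camera call takes 0.05 s, during which the arm holds its last target. There are 200 camera calls.

### The job

The flux bottle is lying on its side in the flat wooden saddle. Take it by its body from above and park it on the angled wooden rest, foot against the stop and cap up, and let go of it there; then take it afresh from its cap end and stand it gently upright, wholly on the round black pad in the drip tray. Leave the solder spool, jar, pliers and marker where they are.

Things in the scene. Friction and masses are not known exactly. Their poses are not given: they have to be found in the camera images.
- flux_bottle: loose cream plastic bottle with a red screw cap, round, 48 mm in diameter, 103 mm long, 0.15 to 0.3 kg. Origin: centre of its foot; its z axis runs along the bottle from foot to cap. The cylindrical body reaches from z = 0 to 82 mm (full 48 mm width to grip), the cap (26 mm wide, tapering) from 79 to 103 mm; centre of mass near z = 45 mm
- saddle: fixed flat wooden saddle in which the bottle lies at the start, along the saddle's x axis, with the cap towards +x. Base board 150 x 70 x 12 mm (x, y, z), origin centre of its underside, z up. The bottle lies in a shallow V trough only 36 mm wide, its axis 50 mm over the bench, so that fingers can pass down both sides of it; end boards at x = +/-55 to 67 mm, 52 mm wide, reach up to z = 78 mm
- angled_rest: fixed wooden angled rest. Base board 130 x 80 x 12 mm (x, y, z), origin centre of its underside, z up. A shallow V trough 72 mm long and 36 mm wide rises at 45 degrees towards the rest's +x; at its low end a stop board 34 mm wide and 8 mm thick, square to the trough, carries the foot of the bottle. Fingers can pass down both sides of trough and stop
- rest_seat (a point): where the centre of the bottle's foot is when it is parked fully home on the angled rest: on the face of the stop, at (-35, 0, 40) mm in the rest's frame, axes as the rest's. The parked bottle's z axis then points along (0.707, 0, 0.707) in the rest's frame
- drip_tray: fixed shallow aluminium tray, 180 x 90 mm (x, y), rim 11 mm high and 4 mm thick, floor 4 mm. Origin centre of its underside, z up. The round pad is in its -x half, the solder spool stands in its +x half
- pad_top (a point): centre of the top face of the round black rubber pad (76 mm in diameter, 7 mm over the bench) in the drip tray, axes as the tray's: the bottle's place
- spool: spool of solder standing in the drip tray, 55 mm in diameter, 40 mm high, origin centre of its underside; must stay where it is
- jar: glass jar with a red lid, 86 mm in diameter, 119 mm high, origin centre of its underside; must stay where it is
- glass_pliers: pliers with red handles lying on the bench, 56 x 144 x 14 mm (x, y, z); origin centre of the underside; must stay where they are
- felt_marker: felt marker lying on the bench, 14 x 124 x 14 mm (x, y, z); origin centre of the underside; must stay where it is

How it is judged:
On the way, in this order (a step that is already met when the one before it is completed fails the run):
1. the bottle rests on the angled rest, leaning cap up with its foot at the stop, and is let go (distance between flux_bottle and rest_seat below 0.015 m and angle between flux_bottle's own z axis and vertical between 0.6 and 0.95 rad and contact force between flux_bottle and angled_rest above 0.3 N and contact force between flux_bottle and the fingers below 0.05 N and linear speed of flux_bottle below 0.02 m/s), for 0.2 s.
2. the bottle is lifted off the rest, held at its cap end (grasp point beyond 50 mm from the foot) (contact force between flux_bottle and the fingers above 1 N and contact force between flux_bottle and angled_rest below 0.05 N and distance between flux_bottle and rest_seat above 0.03 m and z of the grasp point in the frame of flux_bottle above 0.05 m), for 0.1 s.
At the end, for the whole second after the job is handed in: The bottle stands upright (within 0.06 rad), cap up, let go and at rest, with its whole foot on the round pad in the drip tray (foot centre within 14 mm of the pad's centre); the spool and jar are within 15 mm and the pliers and marker within 20 mm of where they were (horizontal distance between flux_bottle and pad_top below 0.014 m and z of flux_bottle in the frame of pad_top between -0.004 and 0.004 m and angle between flux_bottle's own z axis and vertical below 0.06 rad and contact force between flux_bottle and the fingers below 0.05 N and linear speed of flux_bottle below 0.02 m/s and distance of each of spool, jar from where it was at the start of the episode below 0.015 m and distance of each of glass_pliers, felt_marker from where it was at the start of the episode below 0.02 m); the robot touches nothing.
It fails at once if the bottle is dropped (falls freely, from more than about 10 mm) (contact force between flux_bottle and anything else below 0.01 N and linear speed of flux_bottle above 0.45 m/s).
It fails at once if the bottle is rammed onto the drip tray (more than 80 N) (contact force between flux_bottle and drip_tray above 80 N).
It fails at once if the spool is pushed out of place (distance of spool from where it was at the start of the episode above 0.03 m).
It fails at once if the jar is pushed out of place or tipped (distance of jar from where it was at the start of the episode above 0.03 m or angle between jar's own z axis and vertical above 0.3 rad).
It also fails if it takes over 54 s, if anything falls off the work surface, if the arm or the gripper's body presses on something with over 40 N, if the wrist force passes 120 N, or if a joint passes its speed limit or range.

## Working session

There is one attempt and no reset: what is moved stays moved. The work goes in short steps, Python scripts to look and compute and a tool call to move; the robot and the scene stay as the last step left them, time stands still between calls to the robot, and variables do not carry over. Pictures are saved under pics/ and viewed, about 8 in all and at most 12, crops included, and the job is handed in when it is done.

Besides the shell and the picture viewer there is one more tool, called by a JSON object that holds its "api" and its "payload", one argument or row to a line. jog_arm: Moves the arm, as the interface text tells. Its arguments: {"type":"object","properties":{"steps":{"type":"array"},"grip_force":{"type":"number"}},"required":["steps"]}

```bash
mkdir -p pics; python3 - <<'E'
from rig import env,capture,camera_model
import cv2
for n in("scene","top"):
    cv2.imwrite(f"pics/{n}0.png",cv2.resize(capture(n),(800,600),interpolation=cv2.INTER_CUBIC))
    print(n,camera_model(n))
print(env.get_state())
E
```

```text
scene {'fx': 408.18563164869937, 'fy': 408.18563164869937, 'cx': 253.92692717672534, 'cy': 186.27386570567782, 'rvec': array([ 2.02099996, -0.53764518,  0.34084092]), 'tvec': array([-0.46296559,  0.17992109,  0.80309771])}
top {'fx': 409.08781891579036, 'fy': 409.08781891579036, 'cx': 256.56905293154523, 'cy': 193.2449878749216, 'rvec': array([ 2.18123779, -2.14425572,  0.10556239]), 'tvec': array([-0.02576595,  0.53436974,  1.23806358])}
{'clock': 0.1, 'joints': array([-1.19817388,  0.4117811 , -0.01271487,  1.59692026,  0.0056084 ,
        1.13428451, -0.0821702 ]), 'qd': array([ 0.00053205, -0.00248083, -0.00116486, -0.00126056, -0.00134592,
       -0.0006708 ,  0.00251119]), 'effort': array([ 2.78541578e-03, -5.89100540e+01,  6.43708818e-01, -2.91706771e+01,
       -5.38264762e-02,  1.44424147e-02,  7.03983824e-05]), 'tcp_pos': array([0.26652814, 0.56484672, 0.22193375]), 'orientation': array([-1.38688772, -0.87791673,  0.87970381]), 'contact_force': array([-0.35218323, -0.27773648, -0.52681764]), 'moment': array([ 0.01534753, -0.01189062,  0.00177731]), 'grip_width': 0.9998890803044571}
```

View pics/scene0.png

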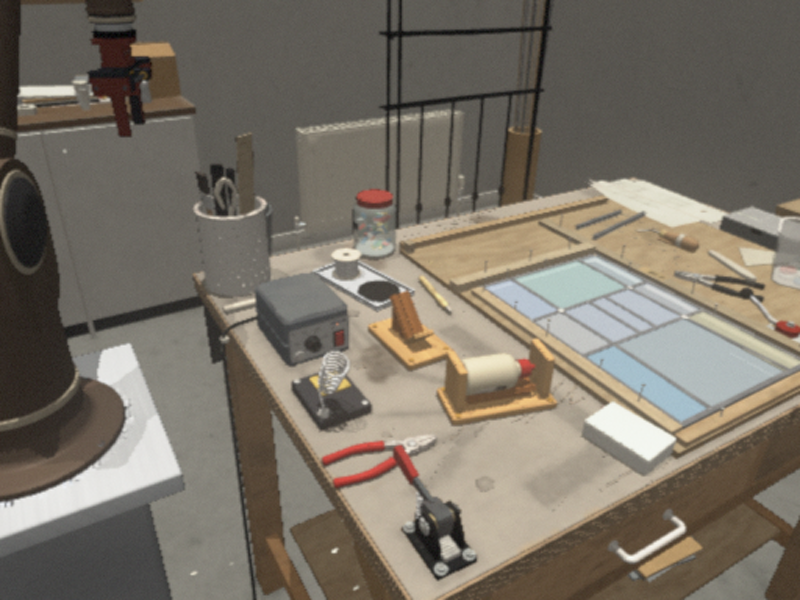

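View pics/top0.png

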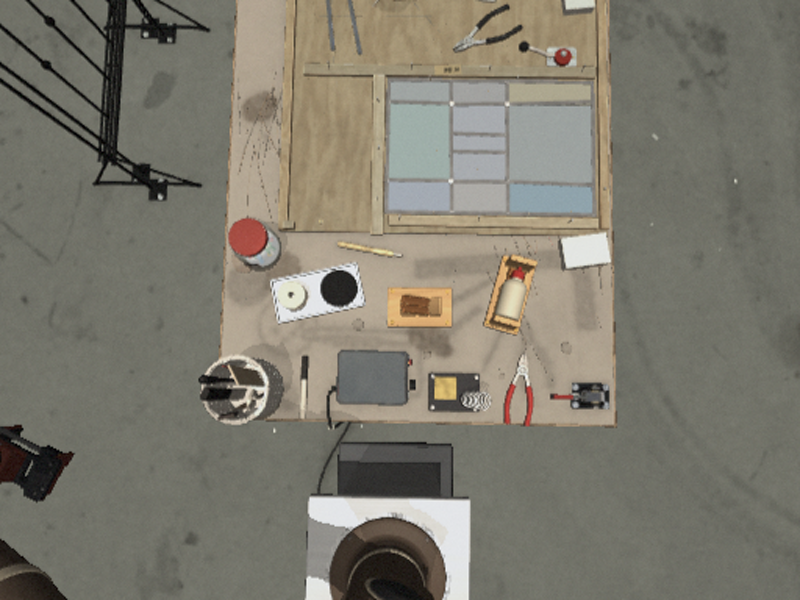

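The scene view shows the bottle in its saddle, with the red cap at (525,370) and the angled rest rising to the left. In the top view, scaled to 800x600, the bottle is at (513,293), the rest at (420,307), the pad at (339,287), the spool at (291,294) and the jar lid at (248,238). The rest rises towards +y.

```bash
cat > h.py <<'E'
import numpy as np,cv2
from scipy.spatial.transform import Rotation as R
from rig import env,capture,camera_model
def ray(n,uv):
    m=camera_model(n);K=np.array([[m['fx'],0,m['cx']],[0,m['fy'],m['cy']],[0,0,1]])
    Rm=R.from_rotvec(m['rvec']).as_matrix();c=-Rm.T@m['tvec']
    return c,Rm.T@np.linalg.inv(K)@np.array([uv[0],uv[1],1.])
def onplane(n,uv,z):
    c,d=ray(n,uv);return c+d*(z-c[2])/d[2]
def proj(n,p):
    m=camera_model(n);K=np.array([[m['fx'],0,m['cx']],[0,m['fy'],m['cy']],[0,0,1]])
    return cv2.projectPoints(np.array(p,float).reshape(-1,3),m['rvec'],m['tvec'],K,None)[0].reshape(-1,2)
def st():
    s=env.get_state();M=R.from_rotvec(s['orientation']).as_matrix()
    print('t',round(s['clock'],2),'tcp',s['tcp_pos'].round(4),'grip',round(s['grip_width'],3),'F',s['contact_force'].round(1),'\nq',s['joints'].round(3),'\nM',M.round(3).tolist());return s['tcp_pos'],M
E
python3 - <<'E'
from h import *
st()
im=capture("top");hsv=cv2.cvtColor(im,cv2.COLOR_BGR2HSV)
for u,v in[(270,185),(262,195),(280,195),(320,205),(330,190),(217,184),(203,197),(186,188),(330,175),(345,180)]: print((u,v),hsv[v,u])
def comps(mask,box,z,name,k=2):
    x0,y0,x1,y1=box;m=np.zeros_like(mask);m[y0:y1,x0:x1]=mask[y0:y1,x0:x1]
    cs=sorted(cv2.findContours(m,cv2.RETR_EXTERNAL,cv2.CHAIN_APPROX_NONE)[0],key=cv2.contourArea)[::-1][:k]
    for c in cs:
        P=np.array([onplane("top",p,z)[:2] for p in c[:,0,:].astype(float)],np.float32)
        r=cv2.minAreaRect(P);print(name,cv2.contourArea(c),'rect',np.round(r[0],4),np.round(r[1],4),round(r[2],1),'box',cv2.boundingRect(c))
H,S,V=cv2.split(hsv)
wood=((H>8)&(H<25)&(S>110)&(V>90)).astype(np.uint8)
comps(wood,(240,175,300,220),.012,'rest')
comps(wood,(300,155,350,220),.012,'saddle')
comps(((H>12)&(H<35)&(S<115)&(V>170)).astype(np.uint8),(305,165,345,215),.06,'bottle')
comps((((H<8)|(H>172))&(S>130)).astype(np.uint8),(305,155,350,200),.055,'cap')
comps((V<60).astype(np.uint8),(195,165,240,205),.007,'pad')
comps(((S<40)&(V>150)).astype(np.uint8),(165,160,240,215),.011,'tray')
cv2.imwrite('pics/crop.png',cv2.resize(im[145:225,160:360],(800,320),interpolation=cv2.INTER_CUBIC))
sc=capture("scene");cv2.imwrite('pics/crop2.png',cv2.resize(sc[150:280,190:370],(790,570),interpolation=cv2.INTER_CUBIC))
E
```

```text
t 0.1 tcp [0.2665 0.5648 0.2219] grip 1.0 F [-0.4 -0.3 -0.5] 
q [-1.198  0.412 -0.013  1.597  0.006  1.134 -0.082] 
M [[0.427, -0.0, -0.904], [0.904, -0.001, 0.427], [-0.001, -1.0, -0.0]]
(270, 185) [ 16 117 220]
(262, 195) [ 14 161  95]
(280, 195) [ 16 121 160]
(320, 205) [ 18 111 206]
(330, 190) [ 23  47 224]
(217, 184) [ 8 62 33]
(203, 197) [108   5 232]
(186, 188) [17 42 84]
(330, 175) [  1 181 166]
(345, 180) [ 17  47 178]
rest 898.0 rect [ 0.5285 -0.0525] [0.0756 0.1257] 0.9 box (248, 184, 41, 25)
saddle 305.5 rect [ 0.555  -0.2335] [0.0681 0.1456] 75.1 box (310, 164, 23, 50)
saddle 72.0 rect [ 0.597  -0.2533] [0.0503 0.0688] 74.7 box (327, 163, 16, 26)
bottle 497.0 rect [ 0.5384 -0.2428] [0.0751 0.112 ] 89.7 box (319, 174, 26, 38)
bottle 129.0 rect [ 0.5199 -0.182 ] [0.0968 0.0391] 1.0 box (305, 182, 14, 33)
cap 28.5 rect [ 0.594  -0.2431] [0.0244 0.0209] 82.7 box (327, 171, 9, 8)
pad 372.0 rect [0.5644 0.1106] [0.07   0.0692] 46.2 box (206, 173, 23, 23)
tray 1588.5 rect [0.5544 0.1527] [0.0939 0.1824] 12.9 box (173, 167, 61, 40)
tray 77.5 rect [0.6236 0.2563] [0.0289 0.038 ] 0.9 box (165, 160, 13, 10)
```

View pics/crop.png

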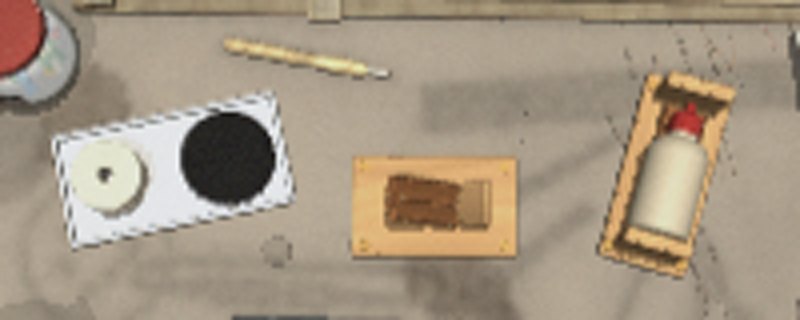

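View pics/crop2.png

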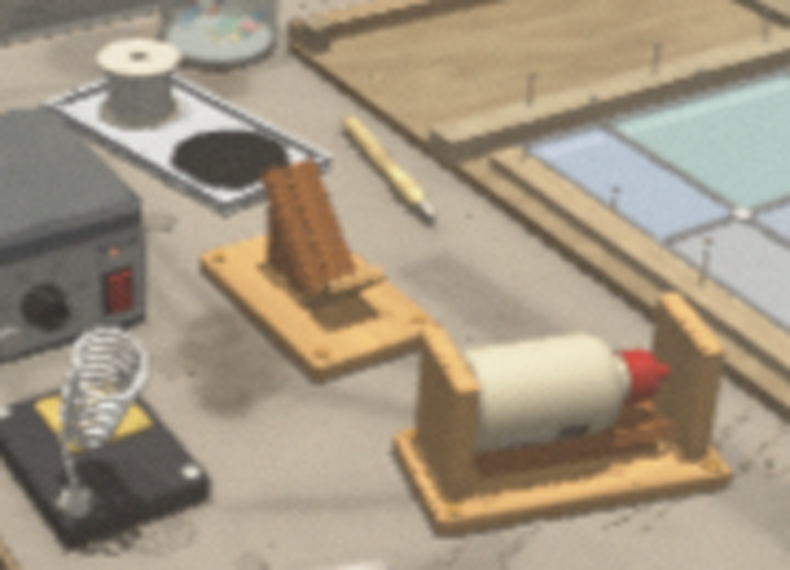

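The 4x crop shows the rest base at (352–517, 156–257), with its stop on the right end. The bottle's foot is at about (660,235) and its cap at (687,122). The scene crop confirms that the rest rises towards the tray (+y). My estimates:

| Thing | Position or heading |
|---|---|
| Saddle centre | (0.555, -0.233), bottle heading -15° |
| Rest centre | (0.5285, -0.0525), yaw 90.9° |
| Pad centre | (0.564, 0.111) |

Next I rise and cross over.

{"api": "jog_arm", "payload": {
  "steps": [0, -4, 0, 0, 0, 0, 1, 0, -4, 0, 0, 0, 0, 1, 0, -4, 0, 0, 0, 0, 1, 0, -4, 0, 0, 0, 0, 1, -2.7, 0, -2.7, 0, 0, 0, 1, -2.7, 0, -2.7, 0, 0, 0, 1, -2.7, 0, -2.7, 0, 0, 0, 1, -2.7, 0, -2.7, 0, 0, 0, 1, -2.7, 0, -2.7, 0, 0, 0, 1, -2.7, 0, -2.7, 0, 0, 0, 1, -2.7, 0, -2.7, 0, 0, 0, 1, -2.7, 0, -2.7, 0, 0, 0, 1]
}}

```text
clock: 1.2
tcp_pos: [0.3701, 0.2758, 0.3827]
orientation: [-1.386, -0.879, 0.879]
contact_force: [0.6, 0.7, 0.7]
grip_width: 1.0
```

```bash
python3 - <<'E'
from h import *
st()
from math import *
def W(c,yaw,p):
    a=radians(yaw);return [c[0]+cos(a)*p[0]-sin(a)*p[1],c[1]+sin(a)*p[0]+cos(a)*p[1],p[2]]
S=((.555,-.2332),-15);T=((.5285,-.0525),90.9)
f=4.387
for nm,o,p in[('sad-left',S,(-.075,.035,0)),('sad-front',S,(-.075,-.035,0)),('sad-right',S,(.075,-.035,0)),('captip',S,(.0515,0,.05)),('rest left',T,(.065,.04,0)),('rest front',T,(-.065,.04,0)),('rest right',T,(-.065,-.04,0))]:
    u=proj("scene",W(*o,p))[0];v=proj("top",W(*o,p))[0]
    print(nm,'scenecrop',((u-[190,150])*f).round(0),'topcrop',((v-[160,145])*4).round(0))
E
```

```text
t 1.2 tcp [0.3701 0.2758 0.3827] grip 1.0 F [0.6 0.7 0.7] 
q [-0.897  0.016  0.155  1.723 -0.003  1.402  0.388] 
M [[0.427, 0.0, -0.904], [0.904, 0.0, 0.427], [0.0, -1.0, 0.0]]
sad-left scenecrop [385. 446.] topcrop [593. 255.]
sad-front scenecrop [433. 538.] topcrop [679. 279.]
sad-right scenecrop [726. 487.] topcrop [728.  98.]
captip scenecrop [661. 368.] topcrop [689. 104.]
rest left scenecrop [196. 267.] topcrop [349. 256.]
rest front scenecrop [317. 383.] topcrop [514. 256.]
rest right scenecrop [442. 340.] topcrop [514. 155.]
```

{"api": "jog_arm", "payload": {
  "steps": [-2.7, 0, -2.7, 0, 0, 0, 1, -2.7, 0, -2.7, 0, 0, 0, 1, -2.7, 0, -2.7, 0, 0, 0, 1, -2.7, 0, -2.7, 0, 0, 0, 1, -2.7, 0, -2.7, 0, 0, 0, 1, -2.7, 0, -2.7, 0, 0, 0, 1, -2.7, 0, -2.7, 0, 0, 0, 1, -2.7, 0, -2.7, 0, 0, 0, 1, -2.7, 0, -2.7, 0, 0, 0, 1, -2.7, 0, -2.7, 0, 0, 0, 1, -2.7, 0, -2.7, 0, 0, 0, 1, -2.7, 0, -2.7, 0, 0, 0, 1]
}}

```text
clock: 2.2
tcp_pos: [0.5249, -0.1553, 0.3828]
orientation: [-1.386, -0.88, 0.879]
contact_force: [0.0, 0.1, 0.4]
grip_width: 0.998
```

{"api": "jog_arm", "payload": {
  "steps": [-2.9, 0, -2.7, 0, 7, 0, 1, -2.9, 0, -2.7, 0, 7, 0, 1, 0, 1.5, 0, 0, 7, 0, 1, 0, 1.5, 0, 0, 7, 0, 1, 0, 1.5, 0, 0, 7, 0, 1, 0, 1.5, 0, 0, 7, 0, 1, 0, 1.5, 0, 0, 7, 0, 1, 0, 1.5, 0, 0, 7, 0, 1, 0, 1.5, 0, 0, 7, 0, 1, 0, 1.5, 0, 0, 7, 0, 1, 0, 1.5, 0, 0, 7, 0, 1, 0, 1.5, 0, 0, 7, 0, 1]
}}

```text
clock: 3.2
tcp_pos: [0.544, -0.23, 0.2319]
orientation: [-1.554, 0.268, -0.268]
contact_force: [0.3, 0.7, -0.7]
grip_width: 1.005
```

{"api": "jog_arm", "payload": {
  "steps": [0, 0, 0, 0, 7, 0, 1, 0, 0, 0, 0, 7, 0, 1, 0, 0, 0, 0, 7, 0, 1, 0, 0, 0, 0, 7, 0, 1, 0, 0, 0, 0, 7, 0, 1, 0, 0, 0, 0, 7, 0, 1, 0, 0, 0, 0, 7, 0, 1, 0, 0, 0, 0, 7, 0, 1, 0, 0, 0, 0, 7, 0, 1, 0, 0, 0, 0, 7, 0, 1, 0, 0, 0, 0, 7, 0, 1, 0, 0, 0, 0, 7, 0, 1]
}}

```text
clock: 4.2
tcp_pos: [0.5442, -0.2299, 0.2325]
orientation: [-1.088, 1.382, -1.381]
contact_force: [0.0, -0.2, 0.5]
grip_width: 0.998
```

```bash
python3 -c "
from h import *
st()"
```

```text
t 4.2 tcp [ 0.5442 -0.2299  0.2325] grip 0.998 F [ 0.  -0.2  0.5] 
q [-0.516  0.679  1.333  1.722 -0.685  1.305 -0.843] 
M [[-0.235, -0.0, 0.972], [-0.972, 0.0, -0.235], [-0.0, -1.0, -0.0]]
```

{"api": "jog_arm", "payload": {
  "steps": [0, 2.5, 0.5, 0, 1.4, 0, 1, 0, 3, 0, 0, 0, 0, 1, 0, 3, 0, 0, 0, 0, 1, 0, 3, 0, 0, 0, 0, 1, 0, 1, 0, 0, 0, 0, 1, 0, 0, 0, 0, 0, 0, 1]
}}

```text
clock: 4.7
tcp_pos: [0.5477, -0.2304, 0.1054]
orientation: [-1.08, 1.399, -1.392]
contact_force: [-0.3, -0.1, 0.2]
grip_width: 0.998
```

```bash
python3 - <<'E'
from h import *
st()
a=capture("scene")[170:290,250:410];b=capture("top")[140:230,290:410]
cv2.imwrite('pics/c3.png',np.vstack([cv2.resize(a,(640,480),interpolation=2)[:330],cv2.resize(b,(640,480),interpolation=2)])[:600] if 0 else np.hstack([cv2.resize(a,(440,330),interpolation=2),cv2.resize(b,(360,330),interpolation=2)]))
E
```

```text
t 4.7 tcp [ 0.5477 -0.2304  0.1054] grip 0.998 F [-0.3 -0.1  0.2] 
q [-0.434  0.806  1.183  1.837 -0.839  1.112 -0.762] 
M [[-0.253, -0.004, 0.967], [-0.967, 0.001, -0.253], [-0.0, -1.0, -0.004]]
```

View pics/c3.png

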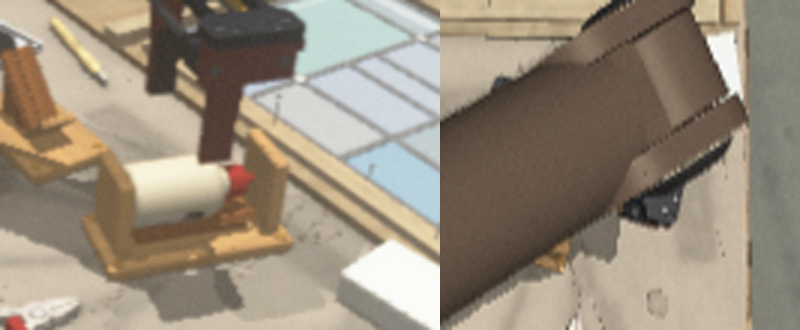

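The scene crop shows the open fingers above the bottle, with the near fingertip at (218,160), in line across the body. I descend from here.

{"api": "jog_arm", "payload": {
  "steps": [0, 2, 0.1, 0, 0, 0, 1, 0, 2, 0, 0, 0, 0, 1, 0, 2, 0, 0, 0, 0, 1, 0, 1.4, 0, 0, 0, 0, 1, 0, 0, 0, 0, 0, 0, 1]
}}

```text
clock: 5.22
tcp_pos: [0.5497, -0.2312, 0.0328]
orientation: [-1.078, 1.396, -1.394]
contact_force: [-0.5, 0.5, 0.9]
grip_width: 0.997
```

{"api": "jog_arm", "payload": {
  "steps": [0, 0, 0, 0, 0, 0, -1, 0, 0, 0, 0, 0, 0, -1, 0, 0, 0, 0, 0, 0, -1, 0, 0, 0, 0, 0, 0, -1, 0, 0, 0, 0, 0, 0, -1, 0, 0, 0, 0, 0, 0, -1],
  "grip_force": 15
}}

```text
clock: 5.72
tcp_pos: [0.55, -0.2326, 0.0343]
orientation: [-1.078, 1.394, -1.397]
contact_force: [-2.7, -8.8, 4.3]
grip_width: 0.585
```

```bash
python3 -c "
from h import *
st()"
```

```text
t 5.72 tcp [ 0.55   -0.2326  0.0343] grip 0.585 F [-2.7 -8.8  4.3] 
q [-0.378  0.879  1.08   1.876 -0.937  1.    -0.7  ] 
M [[-0.253, 0.001, 0.967], [-0.967, -0.002, -0.253], [0.002, -1.0, 0.001]]
```

{"api": "jog_arm", "payload": {
  "steps": [0.2, 0, 0, 0, 0, 0, -1, 0, 0, 0, 0, 0, 0, -1, 0, 0, 0, 0, 0, 0, -1, 0, 0, 0, 0, 0, 0, -1]
}}

```text
clock: 6.05
tcp_pos: [0.5495, -0.2345, 0.0343]
orientation: [-1.077, 1.394, -1.397]
contact_force: [-1.0, -1.9, 5.1]
grip_width: 0.546
```

{"api": "jog_arm", "payload": {
  "steps": [0, 0, 0, 0, 0, 0, -1, 0, -0.5, 0, 0, 0, 0, -1, 0, -1, 0, 0, 0, 0, -1, 0, -2, 0, 0, 0, 0, -1, 0, -3, 0, 0, 0, 0, -1, 0, -3, 0, 0, 0, 0, -1, 0, -3, 0, 0, 0, 0, -1, 0, -3, 0, 0, 0, 0, -1, 0, -3, 0, 0, 0, 0, -1, 0, 0, 0, 0, 0, 0, -1],
  "grip_force": 30
}}

```text
clock: 6.88
tcp_pos: [0.5508, -0.2351, 0.2244]
orientation: [-1.073, 1.39, -1.399]
contact_force: [0.3, -1.1, -2.4]
grip_width: 0.539
```

```bash
python3 - <<'E'
from h import *
st()
a=capture("scene")[100:250,240:440]
cv2.imwrite('pics/c4.png',cv2.resize(a,(600,450),interpolation=2))
E
```

```text
t 6.88 tcp [ 0.5508 -0.2351  0.2244] grip 0.539 F [ 0.3 -1.1 -2.4] 
q [-0.496  0.69   1.314  1.717 -0.699  1.289 -0.856] 
M [[-0.253, 0.006, 0.967], [-0.967, -0.002, -0.253], [0.001, -1.0, 0.007]]
```

View pics/c4.png

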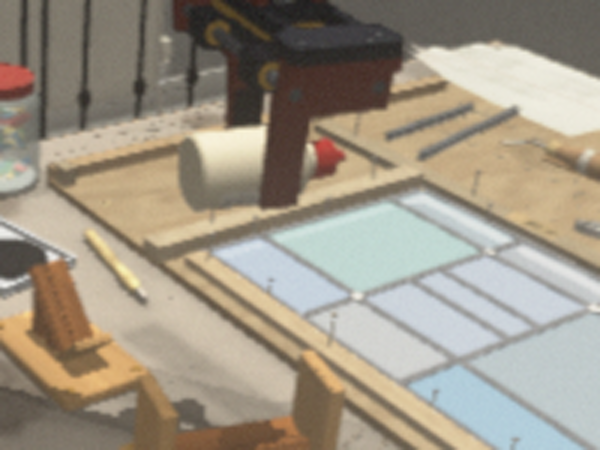

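The bottle is held level, clear of the saddle. The cap tip is at crop (345,155) and the left edge of the foot at (180,168).

```bash
python3 - <<'E'
from h import *
p,M=st();g=p-.019*M[:,1]
for nm,uv in[('captip',(355,151.7)),('foot c',(240+200/3,100+172/3)),('shoulder',(240+305/3,100+155/3))]:
    c,d=ray("scene",uv);n=M[:,0];X=c+d*(n@(g-c))/(n@d);print(nm,X.round(4),'along z tool',((X-g)@M[:,2]).round(4),'along y',((X-g)@M[:,1]).round(4))
print(proj("scene",[g+.0555*M[:,2],g-.0475*M[:,2]]))
E
```

```text
t 6.93 tcp [ 0.5503 -0.2341  0.2215] grip 0.541 F [ 0.4  0.1 -3.2] 
q [-0.495  0.693  1.31   1.721 -0.7    1.287 -0.854] 
M [[-0.253, 0.004, 0.968], [-0.968, -0.001, -0.253], [-0.0, -1.0, 0.004]]
captip [ 0.608  -0.2492  0.2403] along z tool 0.0597 along y 0.0005
foot c [ 0.5129 -0.2243  0.2392] along z tool -0.0386 along y 0.0011
shoulder [ 0.5807 -0.2421  0.2433] along z tool 0.0316 along y -0.0026
[[353.00986999 151.67729769]
 [302.17584034 157.27236525]]
```

{"api": "jog_arm", "payload": {
  "steps": [-2.9, 0, -1.2, 0, 0, 0, -1, -2.9, 0, -1.2, 0, 0, 0, -1, -2.9, 0, -1.2, 0, 0, 0, -1, -2.9, 0, -1.2, 0, 0, 0, -1, -2.9, 0, -1.2, 0, 0, 0, -1, 0, 0, 0, 0, -7, 0, -1, 0, 0, 0, 0, -7, 0, -1, 0, 0, 0, 0, -7, 0, -1, 0, 0, 0, 0, -7, 0, -1, 0, 0, 0, 0, -7, 0, -1, 0, 0, 0, 0, -7, 0, -1, 0, 0, 0, 0, -7, 0, -1]
}}

```text
clock: 7.93
tcp_pos: [0.527, -0.0773, 0.2175]
orientation: [-1.437, 0.754, -0.75]
contact_force: [-0.9, 0.1, -3.2]
grip_width: 0.539
```

{"api": "jog_arm", "payload": {
  "steps": [0, 0, 0, 0, -7, 0, -1, 0, 0, 0, 0, -7, 0, -1, 0, 0, 0, 0, -7, 0, -1, 0, 0, 0, 0, -7, 0, -1, 0, 0, 0, 0, -7, 0, -1, 0, 0, 0, 0, -7, 0, -1, 0, 0, 0, 0, -7, 0, -1, 0, 0, 0, 0, -7, 0, -1, 0, 0, 0, 0, 0, 0, -1]
}}

```text
clock: 8.68
tcp_pos: [0.5269, -0.0776, 0.2176]
orientation: [-1.57, -0.008, 0.011]
contact_force: [1.0, -0.5, -2.9]
grip_width: 0.541
```

```bash
python3 -c "
from h import *
st()"
```

```text
t 8.68 tcp [ 0.5269 -0.0776  0.2176] grip 0.541 F [ 1.  -0.5 -2.9] 
q [-0.648  0.344  0.902  1.867 -0.305  1.079  0.385] 
M [[1.0, -0.002, -0.012], [0.012, 0.001, 1.0], [-0.002, -1.0, 0.001]]
```

{"api": "jog_arm", "payload": {
  "steps": [0, 0, 0, 6.43, 0, 0, -1, 0, 0, 0, 6.43, 0, 0, -1, 0, 0, 0, 6.43, 0, 0, -1, 0, 0, 0, 6.43, 0, 0, -1, 0, 0, 0, 6.43, 0, 0, -1, 0, 0, 0, 6.43, 0, 0, -1, 0, 0, 0, 6.42, 0, 0, -1, 0, 0, 0, 0, 0, 0, -1, 0, 0, 0, 0, 0, 0, -1]
}}

```text
clock: 9.43
tcp_pos: [0.5273, -0.0797, 0.2162]
orientation: [-0.787, 0.006, 0.003]
contact_force: [0.5, 0.1, -2.7]
grip_width: 0.543
```

```bash
python3 -c "
from h import *
st()"
```

```text
t 9.43 tcp [ 0.5273 -0.0797  0.2162] grip 0.543 F [ 0.5  0.1 -2.7] 
q [ 0.037  0.593  0.647  1.74  -0.904  1.597  1.001] 
M [[1.0, -0.005, 0.004], [0.0, 0.706, 0.708], [-0.006, -0.708, 0.706]]
```

{"api": "jog_arm", "payload": {
  "steps": [0.1, 1.95, -1.85, 0, 0, 0, -1, 0.1, 1.95, -1.85, 0, 0, 0, -1, 0, 1.95, -1.85, 0, 0, 0, -1, 0, 1.95, -1.85, 0, 0, 0, -1, 0, 0, 0, 0, 0, 0, -1]
}}

```text
clock: 9.85
tcp_pos: [0.5287, -0.0723, 0.1076]
orientation: [-0.787, 0.002, 0.011]
contact_force: [-0.8, -0.1, -2.5]
grip_width: 0.54
```

```bash
python3 - <<'E'
from h import *
p,M=st();g=p-.019*M[:,1];print('foot',g-.044*M[:,2])
a=capture("scene")[130:250,200:360]
cv2.imwrite('pics/c5.png',cv2.resize(a,(640,480),interpolation=2))
E
```

```text
t 9.85 tcp [ 0.5287 -0.0723  0.1076] grip 0.54 F [-0.8 -0.1 -2.5] 
q [ 0.078  0.735  0.572  1.8   -0.973  1.463  1.143] 
M [[1.0, -0.011, -0.002], [0.009, 0.706, 0.708], [-0.006, -0.708, 0.706]]
foot [ 0.52893432 -0.11687584  0.08996812]
```

View pics/c5.png

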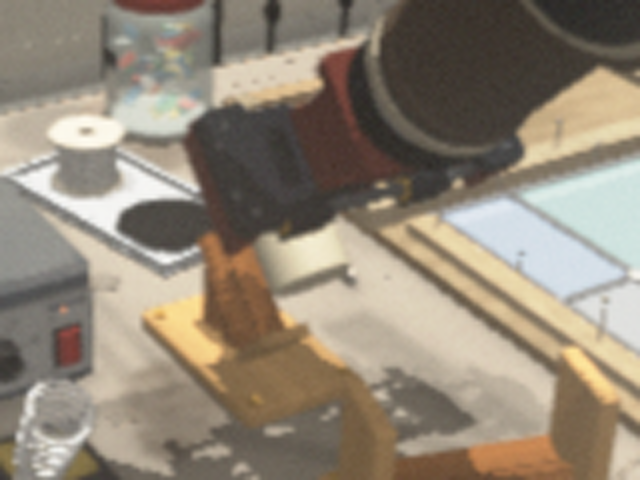

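The crop shows the bottle tilted about 45° above the trough, with its foot towards the stop. By my numbers, 56 mm remain along the trough normal and 14 mm down to the stop. I lower slowly.

{"api": "jog_arm", "payload": {
  "steps": [0, 1.2, 0, 0, 0, 0, -1, 0, 1.2, 0, 0, 0, 0, -1, 0, 1.2, 0, 0, 0, 0, -1, 0, 1, 0, 0, 0, 0, -1, 0, 0.5, 0, 0, 0, 0, -1, 0, 0, 0, 0, 0, 0, -1]
}}

```text
clock: 10.4
tcp_pos: [0.5297, -0.0377, 0.0752]
orientation: [-0.785, -0.003, 0.007]
contact_force: [0.7, 0.4, -2.3]
grip_width: 0.538
```

```bash
python3 - <<'E'
from h import *
p,M=st();g=p-.019*M[:,1];f=g-.044*M[:,2];print('foot',f,'to seat in tool',M.T@(np.array([.529,-.0875,.040])-f),'F tool',M.T@env.get_state()['contact_force'])
E
```

```text
t 10.4 tcp [ 0.5297 -0.0377  0.0752] grip 0.538 F [ 0.7  0.4 -2.3] 
q [ 0.083  0.744  0.479  1.851 -1.003  1.358  1.151] 
M [[1.0, -0.005, -0.005], [0.007, 0.708, 0.706], [0.0, -0.706, 0.708]]
foot [ 0.53004475 -0.08218717  0.05745293] to seat in tool [-0.00108472  0.00857611 -0.01609956] F tool [ 0.7116411   1.94186181 -1.37885461]
```

{"api": "jog_arm", "payload": {
  "steps": [0, 0.3, -0.3, 0, 0, 0, -1, 0, 0.3, -0.4, 0, 0, 0, -1, 0, 0, 0, 0, 0, 0, -1]
}}

```text
clock: 10.65
tcp_pos: [0.5295, -0.0413, 0.0674]
orientation: [-0.784, -0.003, 0.004]
contact_force: [-3.2, -3.5, 10.2]
grip_width: 0.543
```

{"api": "jog_arm", "payload": {
  "steps": [0, 0.1, -0.2, 0, 0, 0, -1, 0, 0.1, -0.2, 0, 0, 0, -1, 0, 0, 0, 0, 0, 0, -1]
}}

```text
clock: 10.9
tcp_pos: [0.5291, -0.0431, 0.0651]
orientation: [-0.782, -0.003, 0.004]
contact_force: [-10.7, -8.0, 23.9]
grip_width: 0.541
```

```bash
cat >> h.py <<'E'
def seat(s=.044):
    p,M=st();g=p-.019*M[:,1];f=g-s*M[:,2];print('foot',f.round(4),'to seat mm',(1e3*M.T@(np.array([.529,-.0875,.040])-f)).round(1),'F tool',(M.T@env.get_state()['contact_force']).round(1))
E
python3 -c "
from h import *
seat()"
```

```text
t 10.9 tcp [ 0.5291 -0.0431  0.0651] grip 0.541 F [-10.7  -8.   23.9] 
q [ 0.105  0.761  0.463  1.847 -1.004  1.348  1.165] 
M [[1.0, -0.003, -0.004], [0.005, 0.709, 0.705], [0.001, -0.705, 0.709]]
foot [ 0.5294 -0.0876  0.0472] to seat mm [-0.4  5.2 -5.1] F tool [-10.7 -22.5  11.4]
```

{"api": "jog_arm", "payload": {
  "steps": [-0.2, -0.35, 0, 0, 0, 0, -1, 0, 0, -0.25, 0, 0, 0, -1, 0, 0, -0.25, 0, 0, 0, -1, 0, 0, 0, 0, 0, 0, -1]
}}

```text
clock: 11.23
tcp_pos: [0.5283, -0.0457, 0.0622]
orientation: [-0.78, -0.004, 0.006]
contact_force: [-2.5, 2.6, 11.6]
grip_width: 0.541
```

```bash
python3 -c "
from h import *
seat()"
```

```text
t 11.23 tcp [ 0.5283 -0.0457  0.0622] grip 0.541 F [-2.5  2.6 11.6] 
q [ 0.112  0.767  0.46   1.844 -1.003  1.349  1.173] 
M [[1.0, -0.004, -0.006], [0.007, 0.711, 0.703], [0.001, -0.703, 0.711]]
foot [ 0.5287 -0.0902  0.0443] to seat mm [ 0.4  4.9 -1.1] F tool [-2.5 -6.3 10.1]
```

{"api": "jog_arm", "payload": {
  "steps": [0, 0, -0.2, 0, 0, 0, -1, 0, 0, 0, 0, 0, 0, -1]
}}

```text
clock: 11.4
tcp_pos: [0.5283, -0.0457, 0.0622]
orientation: [-0.777, -0.005, 0.007]
contact_force: [-3.5, 6.1, 18.2]
grip_width: 0.539
```

```bash
python3 -c "
from h import *
seat()
a=capture('scene')[130:250,200:360]
cv2.imwrite('pics/c6.png',cv2.resize(a,(640,480),interpolation=2))"
```

```text
t 11.4 tcp [ 0.5283 -0.0457  0.0622] grip 0.539 F [-3.5  6.1 18.2] 
q [ 0.114  0.769  0.46   1.843 -1.004  1.353  1.175] 
M [[1.0, -0.005, -0.007], [0.008, 0.713, 0.701], [0.002, -0.701, 0.713]]
foot [ 0.5287 -0.0901  0.0441] to seat mm [ 0.3  4.8 -1.1] F tool [-3.4 -8.4 17.2]
```

View pics/c6.png

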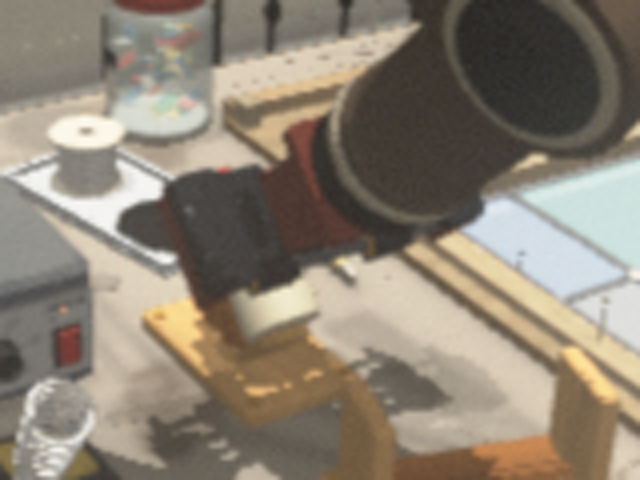

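The foot is hard against the stop: the force along the axis rises to 17 N with no motion. The bottle lies in the trough with its foot at about (275,315). I relieve the force and open.

{"api": "jog_arm", "payload": {
  "steps": [-0.1, 0, 0.3, 0, 0, 0, -1, 0, 0, 0, 0, 0, 0, -1, 0, 0, 0, 0, 0, 0, 0.3, 0, 0, 0, 0, 0, 0, 0.6, 0, 0, 0, 0, 0, 0, 1, 0, 0, 0, 0, 0, 0, 1, 0, 0, 0, 0, 0, 0, 1, 0, 0, 0, 0, 0, 0, 1, 0, 0, 0, 0, 0, 0, 1]
}}

```text
clock: 12.2
tcp_pos: [0.5268, -0.0468, 0.0612]
orientation: [-0.786, -0.002, 0.006]
contact_force: [0.2, 0.4, -0.1]
grip_width: 0.993
```

```bash
python3 -c "
from h import *
seat()"
```

```text
t 12.2 tcp [ 0.5268 -0.0468  0.0612] grip 0.993 F [ 0.2  0.4 -0.1] 
q [ 0.111  0.766  0.462  1.848 -1.001  1.344  1.172] 
M [[1.0, -0.004, -0.004], [0.006, 0.707, 0.707], [-0.0, -0.707, 0.707]]
foot [ 0.5271 -0.0913  0.0435] to seat mm [1.9 5.2 0.2] F tool [0.2 0.4 0.2]
```

{"api": "jog_arm", "payload": {
  "steps": [0, -0.5, 0, 0, 0, 0, 1, 0, -1.5, 0, 0, 0, 0, 1, 0, -2.5, 0, 0, 0, 0, 1, 0, -3, 0, 0, 0, 0, 1, 0, -3.5, 0, 0, 0, 0, 1, 0, -4, 0, 0, 0, 0, 1, 0, -1, 0, -5, 0, 0, 1, 0, 0, 0, -6, 0, 0, 1, 0, 0, 0, -6, 0, 0, 1, 0, 0, 0, -6, 0, 0, 1, 0, 0, 0, -6, 0, 0, 1, 0, 0, 0, -6, 0, 0, 1]
}}

```text
clock: 13.2
tcp_pos: [0.5279, -0.1617, 0.1765]
orientation: [-1.401, -0.005, 0.0]
contact_force: [-0.3, 0.6, -0.3]
grip_width: 0.998
```

{"api": "jog_arm", "payload": {
  "steps": [0, 0, 0, -6, 0, 0, 1, 0, 0, 0, -6, 0, 0, 1, 0, 0, 0, -6, 0, 0, 1, 0, 0, 0, -6, 0, 0, 1, 0, 0, 0, -6, 0, 0, 1, 0, 0, 0, 0, 0, 0, 1]
}}

```text
clock: 13.7
tcp_pos: [0.5289, -0.154, 0.1738]
orientation: [-1.924, -0.014, 0.012]
contact_force: [-0.1, 1.7, -0.2]
grip_width: 1.003
```

```bash
python3 - <<'E'
from h import *
p,M=st()
im=capture('scene')
a=im[130:250,200:360];cv2.imwrite('pics/c7.png',cv2.resize(a,(640,480),interpolation=2))
b=np.array([0,.707,.707]);f=np.array([.528,-.0878,.0419])
print((proj('scene',[f,f+.082*b,f+.103*b])-[200,130])*4)
t=np.array([.528,-.0483,.070]);print('tool delta to grasp tcp, cm',(100*M.T@(t-p)).round(2))
E
```

```text
t 13.7 tcp [ 0.5289 -0.154   0.1738] grip 1.003 F [-0.1  1.7 -0.2] 
q [-0.785  0.48   1.008  1.956 -0.069  0.855  0.214] 
M [[1.0, 0.004, -0.015], [0.016, -0.346, 0.938], [-0.002, -0.938, -0.346]]
[[280.07123108 325.13998671]
 [231.35641163 196.74966006]
 [219.13275826 164.53361436]]
tool delta to grasp tcp, cm [ 0.09  6.08 13.51]
```

View pics/c7.png

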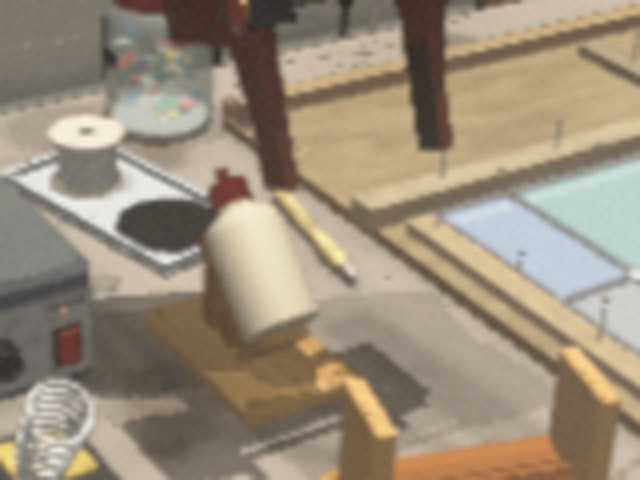

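The bottle is parked and let go. Its cap tip at (220,170) matches the predicted (219,165), with the foot on the stop. Next I approach the cap end with a -20° tilt.

{"api": "jog_arm", "payload": {
  "steps": [0, -2.5, 0, 0, 0, 0, 1, 0, -2.5, 1, 0, 0, 0, 1, 0, 0, 3, 0, 0, 0, 1, 0, 0, 3, 0, 0, 0, 1, 0, 0, 3, 0, 0, 0, 1, 0, 0, 3.5, 0, 0, 0, 1, 0, 0, 0, 0, 0, 0, 1]
}}

```text
clock: 14.33
tcp_pos: [0.5268, -0.011, 0.1736]
orientation: [-1.916, -0.007, 0.009]
contact_force: [-0.1, 1.2, 0.3]
grip_width: 1.0
```

```bash
python3 - <<'E'
from h import *
p,M=st()
t=np.array([.528,-.0483,.070]);print('tool delta to grasp tcp, cm',(100*M.T@(t-p)).round(2))
E
```

```text
t 14.33 tcp [ 0.5268 -0.011   0.1736] grip 1.0 F [-0.1  1.2  0.3] 
q [-1.042  0.502  1.016  1.933 -0.095  0.957 -0.016] 
M [[1.0, 0.001, -0.01], [0.009, -0.338, 0.941], [-0.002, -0.941, -0.338]]
tool delta to grasp tcp, cm [ 0.11 11.01 -0.  ]
```

{"api": "jog_arm", "payload": {
  "steps": [0.1, 2.5, 0, 0, 0, 0, 1, 0, 2.5, 0, 0, 0, 0, 1, 0, 2, 0, 0, 0, 0, 1, 0, 2, 0, 0, 0, 0, 1, 0, 1.5, 0, 0, 0, 0, 1, 0, 0.5, 0, 0, 0, 0, 1, 0, 0, 0, 0, 0, 0, 1]
}}

```text
clock: 14.92
tcp_pos: [0.5274, -0.0559, 0.0719]
orientation: [-1.919, -0.001, 0.002]
contact_force: [-0.5, -0.3, 0.1]
grip_width: 0.998
```

```bash
python3 - <<'E'
from h import *
p,M=st()
t=np.array([.528,-.0483,.070]);print('tool delta to grasp tcp, cm',(100*M.T@(t-p)).round(2))
E
```

```text
t 14.92 tcp [ 0.5274 -0.0559  0.0719] grip 0.998 F [-0.5 -0.3  0.1] 
q [-0.86   0.637  0.884  2.023 -0.199  0.719  0.077] 
M [[1.0, -0.0, -0.002], [0.001, -0.341, 0.94], [-0.001, -0.94, -0.341]]
tool delta to grasp tcp, cm [ 0.06 -0.08  0.78]
```

{"api": "jog_arm", "payload": {
  "steps": [0.05, 0, 0.7, 0, 0, 0, 1, 0, 0, 0, 0, 0, 0, 1, 0, 0, 0, 0, 0, 0, -1, 0, 0, 0, 0, 0, 0, -1, 0, 0, 0, 0, 0, 0, -1, 0, 0, 0, 0, 0, 0, -1, 0, 0, 0, 0, 0, 0, -1, 0, 0, 0, 0, 0, 0, -1, 0, 0, 0, 0, 0, 0, -1, 0, 0, 0, 0, 0, 0, -1],
  "grip_force": 12
}}

```text
clock: 15.75
tcp_pos: [0.5276, -0.0468, 0.0695]
orientation: [-1.92, -0.004, 0.005]
contact_force: [-4.0, 2.3, 5.3]
grip_width: 0.543
```

```bash
python3 - <<'E'
from h import *
p,M=st();g=p-.019*M[:,1];f=np.array([.528,-.0878,.0419]);b=np.array([0,.707,.707]);print('grasp s',(g-f)@b,'off',(g-f)-((g-f)@b)*b)
E
```

```text
t 15.75 tcp [ 0.5276 -0.0468  0.0695] grip 0.543 F [-4.   2.3  5.3] 
q [-0.874  0.642  0.882  2.022 -0.203  0.72   0.067] 
M [[1.0, 0.001, -0.006], [0.006, -0.342, 0.94], [-0.001, -0.94, -0.342]]
grasp s 0.0656761364705975 off [-0.0004165   0.00104284 -0.00101479]
```

{"api": "jog_arm", "payload": {
  "steps": [0, 0, 0, 0, 0, 0, -1, 0, 0, 0, 0, 0, 0, -1, 0, -0.5, -0.2, 0, 0, 0, -1, 0, -1, -0.4, 0, 0, 0, -1, 0, -1.9, -0.7, 0, 0, 0, -1, 0, -2.4, -0.9, 0, 0, 0, -1, 0, -2.4, -0.9, 0, 0, 0, -1, 0, -2.4, -0.9, 0, 0, 0, -1, 0, 0, 0, 0, 0, 0, -1],
  "grip_force": 30
}}

```text
clock: 16.5
tcp_pos: [0.5308, -0.0489, 0.1874]
orientation: [-1.918, -0.01, -0.003]
contact_force: [2.2, 0.1, -2.4]
grip_width: 0.54
```

{"api": "jog_arm", "payload": {
  "steps": [0, 0, 0, 6.5, 0, 0, -1, 0, 0, 0, 6.5, 0, 0, -1, 0, 0, 0, 6.5, 0, 0, -1, 0, 0, 0, 6.5, 0, 0, -1, 0, 0, 0, 6.5, 0, 0, -1, 0, 0, 0, 6.5, 0, 0, -1, 0, 0, 0, 6, 0, 0, -1, 0, 0, 0, 0, 0, 0, -1, 0, 0, 0, 0, 0, 0, -1]
}}

```text
clock: 17.25
tcp_pos: [0.5278, -0.0512, 0.1817]
orientation: [-1.138, 0.001, 0.002]
contact_force: [-0.5, -0.3, -3.9]
grip_width: 0.542
```

```bash
python3 - <<'E'
from h import *
p,M=st();g=p-.019*M[:,1];print('grasp',g.round(4),'delta tool to (.5644,.1106,.16) cm',(100*M.T@(np.array([.5644,.1106,.16])-g)).round(2))
a=capture('scene')[60:240,180:380];b=capture('top')[110:230,180:340]
cv2.imwrite('pics/c8.png',np.hstack([cv2.resize(a,(444,400),interpolation=2),cv2.resize(b,(355,400),interpolation=2)]))
E
```

```text
t 17.25 tcp [ 0.5278 -0.0512  0.1817] grip 0.542 F [-0.5 -0.3 -3.9] 
q [-0.242  0.453  0.698  1.86  -0.722  1.239  0.786] 
M [[1.0, -0.002, 0.0], [0.001, 0.42, 0.908], [-0.002, -0.908, 0.42]]
grasp [ 0.5278 -0.0591  0.199 ] delta tool to (.5644,.1106,.16) cm [ 3.68 10.65 13.77]
```

View pics/c8.png

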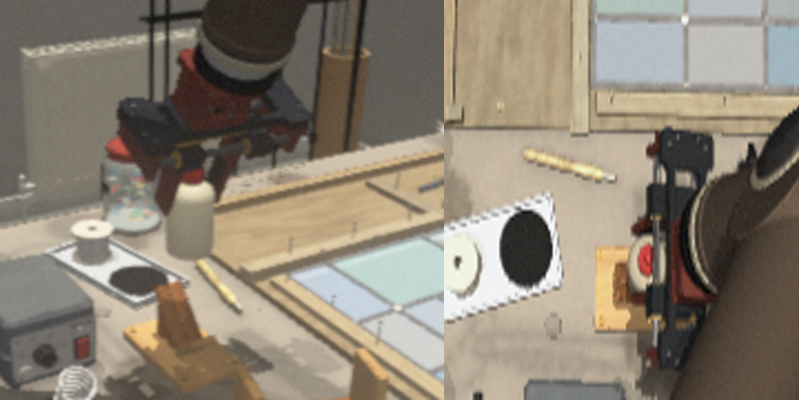

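The bottle hangs upright at crop (190,230), clear of the rest. I carry it over the pad.

{"api": "jog_arm", "payload": {
  "steps": [0.6, 1.1, 2.4, 0, 0, 0, -1, 0.6, 1.2, 2.6, 0, 0, 0, -1, 0.6, 1.2, 2.6, 0, 0, 0, -1, 0.6, 1.2, 2.6, 0, 0, 0, -1, 0.6, 1.2, 2.6, 0, 0, 0, -1, 0.7, 1.2, 2.6, 0, 0, 0, -1, 0, 0, 0, 0, 0, 0, -1, 0, 0, 0, 0, 0, 0, -1]
}}

```text
clock: 18.02
tcp_pos: [0.5633, 0.1266, 0.1836]
orientation: [-1.135, -0.009, 0.013]
contact_force: [-0.3, -0.2, -2.2]
grip_width: 0.543
```

```bash
cat >> h.py <<'E'
def pad():
    p,M=st();g=p-.019*M[:,1];print('grasp',g.round(4),'tilt',np.degrees(np.arctan2(M[1,1],-M[2,1])).round(2),'roll',M[2,0].round(4),'delta world mm',(1e3*(np.array([.5644,.1106,.0727])-g)).round(1),'tool cm',(100*M.T@(np.array([.5644,.1106,.0727])-g)).round(2))
E
python3 - <<'E'
from h import *
pad()
a=capture('scene')[100:240,160:300];b=capture('top')[140:220,160:260]
cv2.imwrite('pics/c9.png',np.hstack([cv2.resize(a,(400,400),interpolation=2),cv2.resize(b,(400,320),interpolation=2)[:,:] if 0 else cv2.resize(b,(400,400),interpolation=2)]))
E
```

```text
t 18.02 tcp [0.5633 0.1266 0.1836] grip 0.543 F [-0.3 -0.2 -2.2] 
q [-0.519  0.437  0.635  1.855 -0.782  1.121  0.514] 
M [[1.0, -0.006, -0.014], [0.015, 0.422, 0.906], [0.0, -0.907, 0.422]]
grasp [0.5634 0.1186 0.2009] tilt 24.96 roll 0.0003 delta world mm [   1.    -8.  -128.2] tool cm [ 0.08 11.28 -6.13]
```

View pics/c9.png

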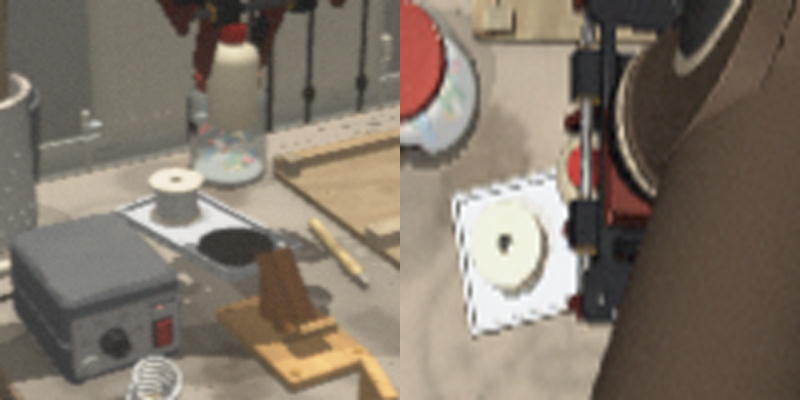

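The bottle hangs upright at crop (237,90), over the pad at (235,245), and clear of the spool. I lower to about 12 mm above the pad.

{"api": "jog_arm", "payload": {
  "steps": [0.1, 1.5, -1.4, 0, 0, 0, -1, 0, 2.2, -1.1, 0, 0, 0, -1, 0, 2.2, -1.1, 0, 0, 0, -1, 0, 2.2, -1.1, 0, 0, 0, -1, 0, 2, -0.9, 0, 0, 0, -1, 0, 0, 0, 0, 0, 0, -1, 0, 0, 0, 0, 0, 0, -1]
}}

```text
clock: 18.7
tcp_pos: [0.5648, 0.1127, 0.0679]
orientation: [-1.136, -0.001, 0.006]
contact_force: [1.0, 0.0, -2.5]
grip_width: 0.543
```

```bash
python3 - <<'E'
from h import *
pad()
im=capture('scene');a=im[140:240,180:300]
cv2.imwrite('pics/c10.png',cv2.resize(a,(600,500),interpolation=2))
E
```

```text
t 18.7 tcp [0.5648 0.1127 0.0679] grip 0.543 F [ 1.   0.  -2.5] 
q [-0.417  0.6    0.545  1.931 -0.941  0.973  0.725] 
M [[1.0, -0.004, -0.004], [0.005, 0.422, 0.907], [-0.002, -0.907, 0.422]]
grasp [0.5649 0.1047 0.0851] tilt 24.94 roll -0.002 delta world mm [ -0.5   5.9 -12.4] tool cm [-0.04  1.38  0.01]
```

View pics/c10.png

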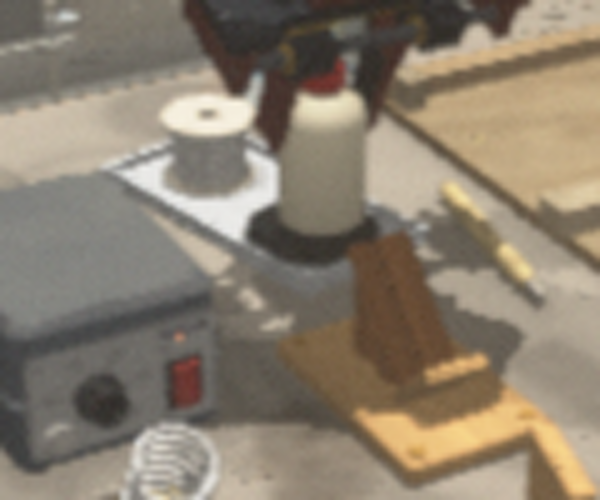

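The bottle hangs just above the pad, slightly towards -y, which agrees with the 6 mm correction I computed. I correct and lower gently.

{"api": "jog_arm", "payload": {
  "steps": [0, 0.3, 0.5, 0, 0, 0, -1, 0, 0.4, -0.15, 0, 0, 0, -1, 0, 0.35, -0.15, 0, 0, 0, -1, 0, 0, 0, 0, 0, 0, -1, 0, 0, 0, 0, 0, 0, -1]
}}

```text
clock: 19.17
tcp_pos: [0.5653, 0.1199, 0.0598]
orientation: [-1.134, -0.004, 0.005]
contact_force: [0.6, 0.1, -2.1]
grip_width: 0.538
```

```bash
python3 -c "
from h import *
pad()"
```

```text
t 19.17 tcp [0.5653 0.1199 0.0598] grip 0.538 F [ 0.6  0.1 -2.1] 
q [-0.417  0.61   0.527  1.935 -0.955  0.953  0.73 ] 
M [[1.0, -0.002, -0.006], [0.006, 0.423, 0.906], [0.0, -0.906, 0.423]]
grasp [0.5654 0.1119 0.077 ] tilt 25.0 roll 0.0001 delta world mm [-1.  -1.3 -4.3] tool cm [-0.1   0.34 -0.3 ]
```

{"api": "jog_arm", "payload": {
  "steps": [0, 0.18, -0.1, 0, 0, 0, -1, 0, 0.14, -0.07, 0, 0, 0, -1, 0, 0, 0, 0, 0, 0, -1]
}}

```text
clock: 19.42
tcp_pos: [0.5657, 0.1198, 0.0578]
orientation: [-1.132, -0.004, 0.005]
contact_force: [-4.2, -2.2, 12.9]
grip_width: 0.541
```

```bash
python3 -c "
from h import *
pad()"
```

```text
t 19.42 tcp [0.5657 0.1198 0.0578] grip 0.541 F [-4.2 -2.2 12.9] 
q [-0.411  0.613  0.522  1.935 -0.96   0.951  0.736] 
M [[1.0, -0.002, -0.006], [0.006, 0.425, 0.905], [0.001, -0.905, 0.425]]
grasp [0.5657 0.1117 0.075 ] tilt 25.15 roll 0.001 delta world mm [-1.3 -1.1 -2.3] tool cm [-0.13  0.17 -0.2 ]
```

It is down, with about 15 N on the pad. I ease the grip so the foot sits flat, then open.

{"api": "jog_arm", "payload": {
  "steps": [0, -0.05, 0, 0, 0, 0, -1, 0, 0, 0, 0, 0, 0, -1, 0, 0, 0, 0, 0, 0, -1, 0, 0, 0, 0, 0, 0, 0.3, 0, 0, 0, 0, 0, 0, 0.6, 0, 0, 0, 0, 0, 0, 1, 0, 0, 0, 0, 0, 0, 1, 0, 0, 0, 0, 0, 0, 1, 0, 0, 0, 0, 0, 0, 1, 0, 0, 0, 0, 0, 0, 1],
  "grip_force": 4
}}

```text
clock: 20.25
tcp_pos: [0.5653, 0.1194, 0.0564]
orientation: [-1.135, -0.003, 0.005]
contact_force: [0.0, -0.4, 0.6]
grip_width: 0.995
```

{"api": "jog_arm", "payload": {
  "steps": [0, -0.5, 0, 0, 0, 0, 1, 0, -1.5, 0, 0, 0, 0, 1, 0, -2.5, 0, 0, 0, 0, 1, 0, -3, 0, 0, 0, 0, 1, 0, -3, 0, 0, 0, 0, 1, 0, -3, 0, 0, 0, 0, 1, 0, -3, 0, 0, 0, 0, 1, 0, -3, 0, 0, 0, 0, 1, 0, 0, 0, 0, 0, 0, 1, 0, 0, 0, 0, 0, 0, 1]
}}

```text
clock: 21.08
tcp_pos: [0.5666, 0.0353, 0.2357]
orientation: [-1.135, -0.006, 0.001]
contact_force: [-0.2, 0.8, -0.2]
grip_width: 0.999
```

```bash
python3 - <<'E'
from h import *
st()
im=capture('scene');top=capture('top')
cv2.imwrite('pics/c11.png',np.hstack([cv2.resize(im[140:240,180:300],(480,400),interpolation=2),cv2.resize(top[140:220,160:224],(320,400),interpolation=2)]))
for z,nm in((.110,'captip'),(.0,'')):
    print(nm,proj('scene',[.5644,.1106,z]),proj('top',[.5644,.1106,z]))
E
```

```text
t 21.08 tcp [0.5666 0.0353 0.2357] grip 0.999 F [-0.2  0.8 -0.2] 
q [-0.387  0.401  0.676  1.773 -0.706  1.267  0.563] 
M [[1.0, 0.002, -0.005], [0.004, 0.422, 0.906], [0.004, -0.906, 0.422]]
captip [[242.62511464 151.15770809]] [[212.78423694 179.39631332]]
 [[242.48876921 187.29232249]] [[216.73668146 184.23398109]]
```

The picture limit is reached, so I check with numbers instead: the red cap and cream body in both views.

```bash
python3 - <<'E'
from h import *
def big(m,box):
    x0,y0,x1,y1=box;q=np.zeros(m.shape,np.uint8);q[y0:y1,x0:x1]=m[y0:y1,x0:x1]
    c=max(cv2.findContours(q,0,1)[0],key=cv2.contourArea);M=cv2.moments(c);return c,np.array([M['m10'],M['m01']])/M['m00']
def mid(r1,r2):
    (c1,d1),(c2,d2)=r1,r2;A=np.c_[d1,-d2];t=np.linalg.lstsq(A,c2-c1,rcond=None)[0];P,Q=c1+d1*t[0],c2+d2*t[1];return (P+Q)/2,np.linalg.norm(P-Q)
u={}
for n,box in(('scene',(215,130,270,205)),('top',(195,165,235,205))):
    h=cv2.cvtColor(capture(n),cv2.COLOR_BGR2HSV);H,S,V=cv2.split(h)
    c,u[n]=big(((H<8)|(H>172))&(S>120)&(V>60),box);print(n,'cap',u[n].round(1),cv2.contourArea(c),cv2.boundingRect(c))
    c2,m=big((H>12)&(H<35)&(S<115)&(S>20)&(V>110),box);print(' body',m.round(1),cv2.contourArea(c2),cv2.boundingRect(c2),'minrect',cv2.minAreaRect(c2))
    c3,m3=big(V<60,box);print(' pad',cv2.boundingRect(c3))
p,e=mid(ray('scene',u['scene']),ray('top',u['top']));print('cap centre',p.round(4),'miss',e.round(4),'expected .5644 .1106 ~.098; dxy mm',(1e3*(p[:2]-[.5644,.1106])).round(1))
for z in(.007,.089):print(z,proj('scene',[.5644,.1106,z]).round(1))
E
```

```text
scene cap [243.1 156. ] 37.0 (240, 151, 8, 9)
 body [244.4 160.8] 2189.0 (215, 130, 55, 75) minrect ((242.0, 166.99996948242188), (53.99999237060547, 73.99998474121094), 0.0)
 pad (267, 130, 3, 6)
top cap [213.3 179. ] 41.0 (209, 175, 9, 9)
 body [216.  169.9] 252.0 (195, 165, 40, 24) minrect ((214.5, 176.5), (23.0, 39.0), 90.0)
 pad (206, 173, 23, 22)
cap centre [0.567  0.1113 0.0952] miss 0.0014 expected .5644 .1106 ~.098; dxy mm [2.6 0.7]
0.007 [[242.5 185.1]]
0.089 [[242.6 158.3]]
```

```bash
python3 - <<'E'
from h import *
a=cv2.imread('pics/top0.png');b=cv2.resize(capture('top'),(800,600),interpolation=cv2.INTER_CUBIC)
g=lambda i:cv2.cvtColor(i,cv2.COLOR_BGR2GRAY).astype(np.float32)
for n,(x0,y0,x1,y1) in dict(jar=(225,212,285,272),spool=(272,272,312,316),marker=(333,236,408,262),pliers=(498,348,540,428)).items():
    s,r=cv2.phaseCorrelate(g(a)[y0:y1,x0:x1],g(b)[y0:y1,x0:x1]);print(n,'shift px(x1.56)',np.round(s,2),round(r,2))
print(env.get_state()['contact_force'].round(1));env.sign_off()
E
```

```text
jar shift px(x1.56) [ 0.01 -0.03] 1.01
spool shift px(x1.56) [0.02 0.52] 0.98
marker shift px(x1.56) [ 0.58 -9.72] 0.01
pliers shift px(x1.56) [0.53 0.08] 1.02
[0.3 0.1 0.5]
the job is handed in; nothing more can be done
```

The job is handed in, with no verdict reported. I took the bottle by its body from the saddle and parked it on the angled rest with its foot hard against the stop. After letting go, I took it again about 66 mm from the foot and stood it on the pad with about 15 N. I then released it and backed off.

**Bottle on the pad:** two-view triangulation puts the cap about 3 mm from the pad centre (2.6 mm, 0.7 mm) at z ≈ 0.095, as expected for an upright bottle. The wrist force is about zero. I did not measure the tilt separately, and the last colour check on the bottle's body failed because its mask took in the background. The 12-picture viewing limit was used up, so nobody looked at the final state by eye.

**Other objects:** the jar did not move. The spool and pliers match their start images to about half a pixel (1 mm). The comparison for the thin pale object I took as the marker gave no usable match (response 0.01, perhaps shadow or the arm in view), so its position is unconfirmed. A dark pen-like item by the grey box might be the real marker; I did not check that one, though the arm stayed well above it.

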